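# Thread the rail bar through its two brackets and hold it for tightening

## Task

Pick the steel rail bar off the rests on the copper tray by its wooden end block, and first hold it still for a second aimed straight at the hole of the bracket nearer the tray, level with and in line with the hole, the tip 1 to 4 cm short of it. Then slide it through that bracket and on through the second one until at least 3 cm of bar sticks out beyond the far bracket, and finish still gripping the bar, steady in both holes and not forced hard against the brackets, so that I can tighten the set screws. Leave the glass jar, the saucers and the glass cups where they are.

Things in the scene. Friction and masses are not known exactly. Their poses are not given: they have to be found in the camera images.
- bar: Loose rail bar, 80 to 150 g: wooden block 20 wide x 20 high x 50 mm long, then a round-nosed steel rod, 10 mm diameter, 150 mm long, centred on the block's +y end. Origin: block centre, on the rod axis; +y from block to tip, +z up at rest. At rest level, axis 55 mm above the worktop; block clear at its sides and below, to grip across its 20 mm width (x) from above. Centre of mass 90 mm along +y
- bar_tip (a point): End of the bar's round nose, on its axis, 175 mm along the bar's +y from its origin
- stand: Fixed stand: base 70 (x) x 170 (y) x 12 mm high, two steel brackets on posts. Each is a plate 44 x 44 x 12 mm thick, hole 14 mm diameter along y, axis 110 mm above the worktop; plate top 132 mm, set screw to 143 mm. Plates at y -46 to -34 and +34 to +46 mm. Origin: centre of base underside, z up; +y points away from the tray, to the robot's left; the bar goes in along +y
- near_eye (a point): Centre of the hole at the outer (-y) face of the bracket nearer the tray; axes as the stand, so +y is the direction of threading
- far_eye (a point): Centre of the hole at the outer (+y) face of the far bracket, 92 mm along +y from near_eye; axes as the stand. The bar must stick out 30 mm or more beyond this point (58 mm when the wooden block meets the near bracket)
- tray: Fixed copper-coloured aluminium tray, 170 (x) x 300 (y) mm, rim 16 mm high, floor 4 mm. Origin: centre of underside. Two fixed wooden rests 34 (x) x 12 (y) mm at y -25 and +65 mm with 12 mm wide notches open at the top, notch floor 50 mm, shoulders 54 mm above the worktop; the bar lies in them along y, tip towards +y, block centre near y -75 mm
- jar: Closed glass jar with twist cap, 84 mm diameter, 125 mm high, origin under its centre; leave alone
- saucers: Stack of four white saucers, 136 mm diameter, 45 mm high, one piece, origin under its centre; leave alone
- cup_a: Glass cup 76 mm diameter, 85 mm high, origin under its centre; leave alone
- cup_b: Glass cup like cup_a; leave alone
Things that resemble listed ones, but are neither listed nor needed, are in the scene too. What is shaped like the bar but blue or yellow is not meant. There is more than one size of the stand; the job needs the larger.

How it is judged (in metres and radians):
On the way, in this order (a step that is already met when the one before it is completed fails the run):
1. the bar is held still in line with the near bracket's hole, its tip 5 to 50 mm short of it (y of bar_tip in the frame of near_eye between -0.05 and -0.005 m and x of bar_tip in the frame of near_eye between -0.009 and 0.009 m and z of bar_tip in the frame of near_eye between -0.009 and 0.009 m and angle between the y axis of bar and the y axis of near_eye, either way round below 0.12 rad and contact force between the fingers and bar above 2 N and linear speed of bar below 0.03 m/s), for 0.6 s.
2. the tip has come through the near bracket (y of bar_tip in the frame of near_eye above 0.016 m and angle between the y axis of bar and the y axis of near_eye, either way round below 0.12 rad and x of bar_tip in the frame of near_eye between -0.009 and 0.009 m and z of bar_tip in the frame of near_eye between -0.009 and 0.009 m).
3. the tip has come through the far bracket (y of bar_tip in the frame of far_eye above 0.004 m and angle between the y axis of bar and the y axis of near_eye, either way round below 0.12 rad and x of bar_tip in the frame of near_eye between -0.009 and 0.009 m and z of bar_tip in the frame of near_eye between -0.009 and 0.009 m).
At the end, for the whole second after the job is handed in: The bar spans both holes, coming in from the tray side (its tip and block within 9 and 12 mm of the hole axis, within 0.12 rad of it), the tip at least 28 mm beyond the far bracket; the fingers still grip it with over 2 N, it moves slower than 20 mm/s and presses on the stand with under 20 N (y of bar_tip in the frame of far_eye above 0.028 m and y of bar in the frame of near_eye below -0.02 m and x of bar_tip in the frame of near_eye between -0.009 and 0.009 m and z of bar_tip in the frame of near_eye between -0.009 and 0.009 m and x of bar in the frame of near_eye between -0.012 and 0.012 m and z of bar in the frame of near_eye between -0.012 and 0.012 m and angle between the y axis of bar and the y axis of near_eye, either way round below 0.12 rad and contact force between the fingers and bar above 2 N and linear speed of bar below 0.02 m/s and contact force between bar and stand below 20 N); the arm keeps its last pose, push and grip.
It fails at once if a jar, saucer stack or cup is shoved or tipped (distance of any of jar, saucers, cup_a, cup_b from where it was at the start of the episode above 0.03 m or angle between any of jar, saucers, cup_a, cup_b's own z axis and vertical above 0.3 rad).
It also fails if it takes over 42 s, if anything falls off the work surface, if the arm or the gripper's body presses on something with over 40 N, if the wrist force passes 120 N, or if a joint passes its speed limit or range.

## Robot

A 6-joint arm with a two-finger parallel gripper is mounted at the origin on the work surface. World frame = base frame: x ahead of the robot, y to its left, z up, the work surface at z = 0. Lengths are in mm, angles in rad, forces in N, time in s.
With the tool pointing down it reaches from about 350 to 875 mm from the base axis. Payload 4.2 kg.
Tool frame: the origin (TCP) lies midway between the tips of the shut fingers; the grasp point (between the pads) lies 19 mm behind it; z points along the fingers, y is the line along which they close (so a half turn about z gives the same grasp; the last joint's range is limited). The gripper opens to 85 mm and grips with 20 to 120 N. Pads are 22 mm wide; open, the fingers measure 114 mm over their backs; the gripper's body (76 mm by 85 mm) begins 54 mm behind the grasp point. The pads swing forward as they close: fully open they stand 13 mm farther back than shut.
Start: joints at [0.259, 0.385, 0.008, 0, -1.194, -0.259], TCP at [624.979, 0.025, 231.312] pointing down, gripper open.
Joint ranges: [-3.14, 3.14], [-1.21, 2.06], [-1.07, 1.41], [-3.16, 2.05], [-2.99, -0.16], [-3.1, 3.1]. Speed limits (rad/s): [2.79, 2.79, 3.14, 3.14, 3.14, 3.14].

## Interface

Orientations are given as a unit quaternion [x, y, z, w].
In Python, from bench import arm gives the robot as it stands.
- The arm moves only by the tool send_rows, never from a script. Its argument "targets" is a list of rows, each an object of numbers: "gripper": the gripper command: -1 is fully open, 1 is shut, values between are in proportion; "x", "y", "z": the shift along the tool's x, y, z in cm; "ax", "ay", "az": the turn, a rotation vector about the tool's x, y, z in degrees. A call has 1 to 5 rows; each row shifts and turns the commanded pose from where the row before left it, along the tool's axes as they then stand; what a row does not reach is not made up. A row lasts 1/12 s, in which the tool goes at most 41.7 mm and 7.16 degrees, less where a joint would pass 70% of its speed; a pose out of reach is approached as far as the arm can. A call is refused whole if a number of a shift passes 4.17 or a number of a turn 7.16, either way. A call with a gripper value outside its range is refused whole. The fingers move at their own pace and stop on an object; the grip force is fixed at half the most. Time passes only in rows, so rows that do not move let the fingers close. It gives the time, the measured TCP pose, the force, the opening and the grip force at its end, in the units of the state.
- arm.read_state(): the state, without advancing time (a new reading comes with each control period).
- arm.get_image(name): name is "scene" or "side" or "wrist"; returns (picture, depth): 400x640x3 uint8, red, green, blue; 400x640 float32, mm along the optical axis (not along the pixel's ray), 0 where there is no reading.
- arm.camera_model(name): a dict with "fx", "fy", "cx", "cy" (pixels), "cam_to_world" (4x4, takes a point from camera to world coordinates). Camera axes: x right, y down, z forward; pixel columns grow to the right and rows downward; lengths in mm; the calibration is good to about 2 mm. The wrist camera is an equidistant fisheye: a pixel r from the principal point sees the ray r / f radians off the axis. A picture is of the moment at which its call begins: read the wrist's pose just before it. camera_model takes no time and is no camera call; for the wrist camera it gives the pose at the moment of the call.
- arm.job_done(): hands the job in; it is judged then, once.
Trained networks look in the newest picture that a camera, given by its name, has taken for a name from the list of things; names that differ only in an ending like _2 or _b are one class to them, and where a whole thing is asked for, a point or a joint stands for the part that bears it (a point fixed in the world has none). Each returns a list of dicts, best first, with "score" (0 to 1); they miss things now and then, are a little off and sometimes report something else, mostly with a low value. They report only what shows in the picture. A call takes as long as a camera call. They do not tell look-alikes from the thing itself.
- arm.boxes_of(camera, thing): "rect" ([left, top, width, height] in pixels, round what is visible of it).
The state is a dict: "clock": time; "joints": joint angles; "joint_vel": joint speeds; "joint_efforts": joint torques, N m; "position": TCP position; "ee_rot": TCP orientation; "contact_force": force on the tool from outside, world axes, zero at the start; "wrist_torque": the same for the moment, N m; "gripper_width": finger opening in mm; "grasp_force": force on a finger pad.
Only numpy, scipy, OpenCV 4.12 (cv2) and the standard library are available. Lean on these libraries where they do the work, as an engineer would, in place of code of your own. Each camera call takes 0.05 s, during which the arm holds its last target. There are 200 camera calls.

## Working session

There is one attempt and no reset: what is moved stays moved. The work goes in short steps, Python scripts to look and compute and a tool call to move; the robot and the scene stay as the last step left them, time stands still between calls to the robot, and variables do not carry over. Pictures are saved under pics/ and viewed, at most 10 in all, crops included, and the job is handed in when it is done.

Besides the shell and the picture viewer there is one more tool, called after "Call:" as name(argument=value, ...) on one line, values as JSON. send_rows: Moves the arm, as the interface text tells. Its arguments: {"type":"object","properties":{"targets":{"type":"array"}},"required":["targets"]}

```bash
mkdir -p pics; ls; python3 - <<'E'
from bench import arm
import cv2,numpy as np
ims=[]
for n in("scene","side"):
    p,d=arm.get_image(n); np.savez(f"pics/{n}0.npz",p=p,d=d)
    cv2.imwrite(f"pics/{n}0.png",p[:,:,::-1])
    m=arm.camera_model(n);print(n,m["fx"],np.round(m["cam_to_world"],3).tolist())
    for t in("bar","stand","tray"):print(t,[(np.round(b["rect"]).tolist(),round(b["score"],2)) for b in arm.boxes_of(n,t)])
s=arm.read_state();print(s)
E
```

```text
pics
scene 414.76113219824583 [[0.607, 0.546, -0.578, 1360.922], [0.795, -0.425, 0.433, -680.239], [-0.009, -0.722, -0.692, 1012.47], [0.0, 0.0, 0.0, 1.0]]
bar [([243.0, 206.0, 30.0, 20.0], 0.8), ([147.0, 248.0, 62.0, 11.0], 0.8), ([264.0, 256.0, 54.0, 37.0], 0.52)]
stand [([347.0, 121.0, 28.0, 34.0], 0.45)]
tray [([219.0, 184.0, 102.0, 75.0], 0.9)]
side 466.6667081054115 [[-0.988, -0.112, 0.109, 434.476], [-0.156, 0.697, -0.7, 1004.242], [0.003, -0.708, -0.706, 1171.479], [0.0, 0.0, 0.0, 1.0]]
bar [([350.0, 167.0, 9.0, 35.0], 0.72), ([272.0, 166.0, 11.0, 12.0], 0.54), ([351.0, 132.0, 33.0, 24.0], 0.53)]
stand [([369.0, 295.0, 16.0, 47.0], 0.94), ([315.0, 259.0, 32.0, 72.0], 0.75)]
tray [([326.0, 161.0, 55.0, 68.0], 0.95), ([317.0, 260.0, 32.0, 70.0], 0.2)]
{'clock': 0.4, 'joints': array([ 2.58570827e-01,  3.84854713e-01,  7.72483153e-03, -3.76631414e-05,
       -1.19398349e+00, -2.58573348e-01]), 'joint_vel': array([-0.00015912,  0.00039775,  0.00204103,  0.00090431, -0.00170452,
       -0.0014344 ]), 'joint_efforts': array([ 1.68055644e-04, -3.91588354e+01,  1.88327354e+01,  4.18457329e+00,
       -1.47201477e-03,  5.50432489e-06]), 'position': array([6.24913169e+02, 1.99159040e-04, 2.31144317e+02]), 'ee_rot': array([-7.07100979e-01,  7.07112565e-01,  9.48400344e-05, -1.28226153e-04]), 'contact_force': array([0.11862866, 0.43838426, 0.93763962]), 'wrist_torque': array([-0.0126728 , -0.00039474,  0.00962585]), 'grasp_force': 0.0, 'gripper_width': 85.31237443771892}
```

View pics/scene0.png

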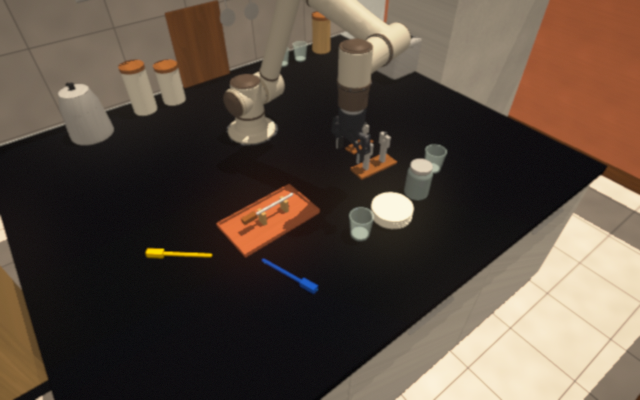

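View pics/side0.png

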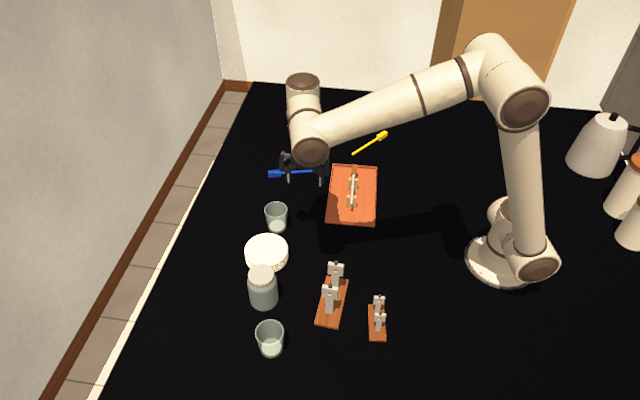

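Scene view: the wanted bar, with a brown block at (248,217) and steel rod to (293,196), lies on the copper tray. The yellow one (180,254) and blue one (290,275) are look-alikes. The side view shows the larger stand at (332,295) and the smaller one at (377,318). The jar, saucers and cups stand at side (263,285), (266,252), (276,217) and (270,338).

```bash
cat > h.py <<'E'
import numpy as np,cv2
from bench import arm
def cloud(d,m):
    v,u=np.mgrid[0:d.shape[0],0:d.shape[1]].astype(float)
    P=np.stack([(u-m["cx"])/m["fx"]*d,(v-m["cy"])/m["fy"]*d,d],-1)
    T=np.array(m["cam_to_world"]);return P@T[:3,:3].T+T[:3,3]
def cloudw(d,m):
    v,u=np.mgrid[0:d.shape[0],0:d.shape[1]].astype(float)
    a=(u-m["cx"])/m["fx"];b=(v-m["cy"])/m["fy"];t=np.hypot(a,b)+1e-9
    k=np.tan(t)/t
    P=np.stack([a*k*d,b*k*d,d],-1);T=np.array(m["cam_to_world"]);return P@T[:3,:3].T+T[:3,3]
E
python3 - <<'E'
from h import *
for n,rs in(("scene",dict(tray=(215,180,325,258),stand=(345,118,402,182))),("side",dict(tray=(322,158,382,230),stand=(312,256,352,332),small=(364,290,392,345),cup=(262,200,290,235),jar=(246,262,280,312),sauc=(243,233,290,272),cupb=(252,318,288,358)))):
    z=np.load(f"pics/{n}0.npz");m=arm.camera_model(n);C=cloud(z["d"].astype(float),m);p=z["p"].astype(int)
    hsv=cv2.cvtColor(z["p"],cv2.COLOR_RGB2HSV)
    for k,(l,t,r,b) in rs.items():
        c=C[t:b,l:r].reshape(-1,3);h=hsv[t:b,l:r].reshape(-1,3)
        cop=(h[:,1]>120)&(h[:,2]>60)&(c[:,2]<30)
        if k in("tray","stand","small"):
            q=c[cop&(np.abs(c[:,2])<25)].astype(np.float32);rect=cv2.minAreaRect(q[:,:2]);print(n,k,"copper",np.round(rect[0]),np.round(rect[1]),round(rect[2],1),"z",np.median(q[:,2]))
        for lo,hi in((35,70),(70,100),(100,150)):
            q=c[(c[:,2]>lo)&(c[:,2]<hi)]
            if len(q)>8: print("  ",k,lo,hi,len(q),np.round(q.min(0)),np.round(q.max(0)),np.round(np.median(q,0)))
E
```

```text
Traceback (most recent call last):
cv2.error: OpenCV(4.12.0) /io/opencv/modules/imgproc/src/convhull.cpp:143: error: (-215:Assertion failed) total >= 0 && (depth == CV_32F || depth == CV_32S) in function 'convexHull'
```

```bash
cat > m1.py <<'E'
from h import *
for n,rs in(("scene",dict(tray=(215,180,325,258),stand=(345,118,402,182))),("side",dict(tray=(322,158,382,230),stand=(312,256,352,332),small=(364,290,392,345),cup=(262,200,290,235),jar=(246,262,280,312),sauc=(243,233,290,272),cupb=(252,318,288,358)))):
    z=np.load(f"pics/{n}0.npz");m=arm.camera_model(n);C=cloud(z["d"].astype(float),m)
    hsv=cv2.cvtColor(z["p"],cv2.COLOR_RGB2HSV)
    for k,(l,t,r,b) in rs.items():
        c=C[t:b,l:r].reshape(-1,3);h=hsv[t:b,l:r].reshape(-1,3)
        print(n,k,np.round(np.percentile(c[:,2],[0,10,50,90,100])))
        cop=(h[:,1]>120)&(h[:,2]>60)&(np.abs(c[:,2])<25)
        if k in("tray","stand","small") and cop.sum()>10:
            q=np.ascontiguousarray(c[cop][:,:2],dtype=np.float32);rect=cv2.minAreaRect(q);print(n,k,"copper",np.round(rect[0]),np.round(rect[1]),round(rect[2],1),"z",np.median(c[cop][:,2]))
        for lo,hi in((35,70),(70,100),(100,150)):
            q=c[(c[:,2]>lo)&(c[:,2]<hi)]
            if len(q)>8: print("  ",k,lo,hi,len(q),np.round(q.min(0)),np.round(q.max(0)),np.round(np.median(q,0)))
E
python3 m1.py
```

```text
scene tray [-7.000e+00 -1.000e+00  3.000e+00  1.300e+01  1.012e+03]
scene tray copper [ 486. -221.] [198. 320.] 2.4 z 5.514912814870854
   tray 35 70 349 [ 478. -323.   36.] [ 517. -125.   70.] [ 501. -251.   58.]
scene stand [-6.000e+00 -1.000e+00  5.000e+00  3.370e+02  1.012e+03]
scene stand copper [443. 254.] [188. 214.] 84.5 z 12.187394112616971
   stand 35 70 115 [363. 189.  35.] [528. 321.  68.] [511. 275.  53.]
   stand 70 100 110 [361. 192.  70.] [535. 326. 100.] [510. 277.  85.]
   stand 100 150 133 [488. 196. 100.] [537. 288. 147.] [520. 275. 123.]
side tray [-7.000e+00  1.000e+00  6.000e+00  2.500e+01  1.171e+03]
side tray copper [ 494. -236.] [177. 334.] 2.4 z 6.763421365161776
   tray 35 70 231 [ 476. -328.   35.] [ 514. -128.   69.] [ 495. -246.   59.]
side stand [  -7.   -0.    6.  108. 1171.]
side stand copper [506. 233.] [180.  73.] 86.1 z 12.91679179264895
   stand 35 70 111 [493. 192.  35.] [520. 285.  70.] [506. 274.  54.]
   stand 70 100 138 [483. 197.  70.] [532. 285. 100.] [508. 240.  90.]
   stand 100 150 367 [482. 185. 100.] [532. 285. 149.] [507. 271. 126.]

[... 388 characters left out ...]
.] [733. -20.  52.]
   cup 70 100 211 [692. -72.  70.] [767.   6.  94.] [730. -34.  81.]
side jar [  -7.    2.   70.  127. 1171.]
   jar 35 70 270 [664. 143.  35.] [773. 301.  70.] [699. 285.  48.]
   jar 70 100 227 [664. 233.  70.] [745. 301. 100.] [691. 291.  88.]
   jar 100 150 618 [666. 217. 100.] [743. 297. 132.] [703. 266. 125.]
side sauc [  -4.    2.   45.   52. 1171.]
   sauc 35 70 1155 [666.  37.  35.] [801. 168.  53.] [733. 106.  46.]
   sauc 100 150 168 [673. 217. 120.] [740. 257. 131.] [709. 239. 127.]
side cupb [  -8.   -0.   22.   83. 1171.]
   cupb 35 70 327 [614. 370.  35.] [683. 442.  70.] [652. 391.  54.]
   cupb 70 100 283 [612. 367.  70.] [687. 444.  91.] [650. 399.  83.]
```

Measurements agree with the given sizes: tray centre ≈(490,-228), yaw +2.4°; large stand ≈(506,236), yaw −4°. The block should be near (492,-303), so I move above it for a close look.

Call:
send_rows(targets=[{"x":3.6,"y":1.6,"gripper":-1},{"x":3.6,"y":1.6,"gripper":-1},{"x":3.6,"y":1.6,"gripper":-1},{"x":3.6,"y":1.6,"gripper":-1},{"x":3.6,"y":1.6,"gripper":-1}])

```text
$.targets[0]: bad value
```

Call:
send_rows(targets=[{"x":3.6,"y":1.6,"gripper":-1},{"x":3.6,"y":1.6,"gripper":-1},{"x":3.6,"y":1.6,"gripper":-1},{"gripper":-1},{"gripper":-1}])

```text
$.targets[0]: bad value
```

```bash
python3 - <<'E'
from h import *
s=arm.read_state();print(s["clock"],s["position"],s["ee_rot"])
for n in("wrist","scene","side"):
    m=arm.camera_model(n);p,d=arm.get_image(n)
    np.savez(f"pics/{n}1.npz",p=p,d=d,T=m["cam_to_world"],f=m["fx"])
    if n=="wrist":print(np.round(m["cam_to_world"],3).tolist(),m["fx"],m["cx"],m["cy"],(d>0).mean())
    cv2.imwrite(f"pics/{n}1.png",p[:,:,::-1])
E
```

```text
0.4 [6.24913169e+02 1.99159040e-04 2.31144317e+02] [-7.07100979e-01  7.07112565e-01  9.48400344e-05 -1.28226153e-04]
[[-1.0, -0.001, -0.0, 625.68], [-0.001, 0.945, 0.328, -84.629], [0.0, 0.328, -0.945, 373.044], [0.0, 0.0, 0.0, 1.0]] 309.70691628693146 322.6035338744332 202.9026991612157 0.99606640625
```

View pics/wrist1.png

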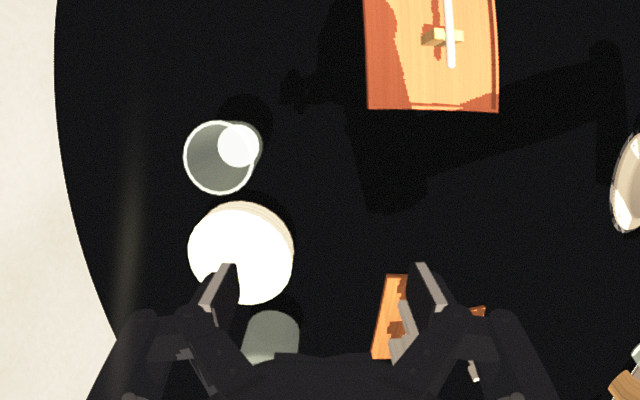

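The wrist view is from the start pose, because the moves were refused. It shows the tray at the top (430,55), the rod tip at (450,60) and the large stand at (400,315) behind the fingers. I'll resend with every field given.

Call:
send_rows(targets=[{"x":3.6,"y":1.6,"z":0,"ax":0,"ay":0,"az":0,"gripper":-1},{"x":3.6,"y":1.6,"z":0,"ax":0,"ay":0,"az":0,"gripper":-1},{"x":3.6,"y":1.6,"z":0,"ax":0,"ay":0,"az":0,"gripper":-1},{"x":3.6,"y":1.6,"z":0,"ax":0,"ay":0,"az":0,"gripper":-1},{"x":3.6,"y":1.6,"z":0,"ax":0,"ay":0,"az":0,"gripper":-1}])

```text
clock: 0.97
position: [544.0, -181.3, 231.6]
ee_rot: [0.707, -0.707, 0.0, -0.0]
contact_force: [-0.1, -0.4, -1.3]
gripper_width: 85.3
grasp_force: 0.0
```

```bash
cat > look.py <<'E'
import sys
from h import *
k=sys.argv[1];ns=sys.argv[2:]
s=arm.read_state();print(round(s["clock"],2),s["position"].round(1),s["ee_rot"].round(4),s["gripper_width"],s["grasp_force"],s["contact_force"].round(1))
for n in ns:
    m=arm.camera_model(n);p,d=arm.get_image(n)
    np.savez(f"pics/{n}{k}.npz",p=p,d=d,T=m["cam_to_world"])
    cv2.imwrite(f"pics/{n}{k}.png",p[:,:,::-1])
E
python3 look.py 2 wrist scene side
```

```text
0.97 [ 544.  -181.3  231.6] [ 7.073e-01 -7.069e-01  2.000e-04 -2.000e-04] 85.25496637297586 0.0 [-0.1 -0.4 -1.3]
```

View pics/wrist2.png

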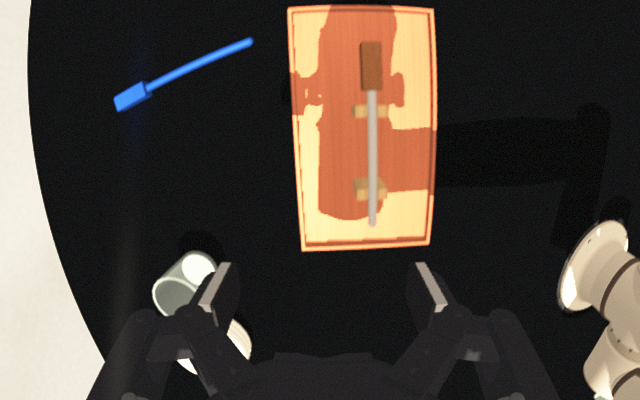

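The wrist view shows the copper tray with the wanted bar: brown block (372,66), steel rod down to the tip at (373,223). The blue look-alike is at (185,75), off the tray. I'll fit the bar from this view.

```bash
python3 - <<'E'
from h import *
z=np.load("pics/wrist2.npz");m=arm.camera_model("wrist");m=dict(m,cam_to_world=z["T"])
C=cloudw(z["d"].astype(float),m)
print("table z",np.round([C[150,500],C[300,150],C[20,100]],1).tolist())
c=C[38:228,360:386]
hsv=cv2.cvtColor(z["p"],cv2.COLOR_RGB2HSV)[38:228,360:386]
print("block",np.round(c[28,12]),"rod",np.round(c[100,12]),np.round(c[175,12]))
M=(c[...,2]>50)&(c[...,2]<75)
q=c[M];print(len(q),q.min(0).round(1),q.max(0).round(1))
def fit(q):
    y=q[:,1];A=np.c_[y,np.ones(len(y))];return np.linalg.lstsq(A,q[:,0],rcond=None)[0]
for lo,hi in((-325,-285),(-265,-240),(-235,-200),(-175,-135)):
    r=q[(q[:,1]>lo)&(q[:,1]<hi)]
    if len(r): print(lo,hi,len(r),"x",r[:,0].min().round(1),r[:,0].max().round(1),r[:,0].mean().round(1),"z",np.median(r[:,2]).round(1), r[:,1].mean().round(1))
r=q[(q[:,1]>-270)];print("slope",fit(r))
# by image: pixel rays to z=55 plane-ish edges
def ray(u,v,h):
    a=(u-m["cx"])/m["fx"];b=(v-m["cy"])/m["fy"];t=np.hypot(a,b);w=np.array([a/t*np.sin(t),b/t*np.sin(t),np.cos(t)])
    T=z["T"];w=T[:3,:3]@w;return T[:3,3]+w*(h-T[2,3])/w[2]
print("block ends",ray(372,41,65),ray(372,90,65),"tip",ray(373,226,57))
# stand, from scene/side in the views with arm away
for n in("scene","side"):
  for k in(0,2):
    z=np.load(f"pics/{n}{k}.npz");mm=arm.camera_model(n);C=cloud(z["d"].astype(float),mm).reshape(-1,3)
    for lo,hi in((95,134),(8,16)):
        s=C[(abs(C[:,0]-506)<50)&(abs(C[:,1]-236)<100)&(C[:,2]>lo)&(C[:,2]<hi)]
        if len(s)<20: continue
        rect=cv2.minAreaRect(np.ascontiguousarray(s[:,:2],dtype=np.float32));print(n,k,lo,len(s),np.round(rect[0],1),np.round(rect[1],1),round(rect[2],1))
E
```

```text
table z [[302.5, -212.8, -1.3], [838.5, 39.4, -0.6], [862.6, -411.5, -1.2]]
block [ 497. -301.   64.] rod [ 494. -227.   58.] [ 491. -145.   59.]
2671 [ 475.7 -324.9   50.1] [ 508.5 -127.5   66.7]
-325 -285 811 x 487.3 508.5 498.5 z 64.1 -304.5
-265 -240 395 x 480.0 506.8 494.2 z 56.7 -252.8
-235 -200 325 x 489.1 499.8 494.7 z 58.2 -218.2
-175 -135 511 x 475.7 504.3 490.8 z 56.9 -158.1
slope [-3.72483284e-02  4.85586052e+02]
block ends [ 496.80192329 -326.27822975   65.        ] [ 496.43386385 -276.36476623   65.        ] tip [ 488.18007732 -128.76447222   57.        ]
scene 0 95 131 [514.7 240.6] [48.2 92.7] 3.2
scene 0 8 399 [508.3 240.2] [174.2  77.6] 85.8
scene 2 95 203 [508.9 238.7] [95.4 50.9] 86.3
scene 2 8 401 [509.8 239.8] [172.8  73.6] 84.8
side 0 95 322 [507.5 235.9] [98.7 44.6] 86.0
side 0 8 680 [507.6 236.1] [172.7  70.7] 86.3
side 2 95 327 [507.6 238. ] [95.9 44.6] 86.4
side 2 8 676 [507.2 235.9] [173.8  70. ] 86.2
```

Bar: block centre ≈(497.5,-302), tip ≈(489,-128). Length is 174.5 against 175 expected, the heights fit, and yaw is ≈ +2.7°. Stand: ≈(507.5,237), yaw ≈ −3.8°. Now to go above the block.

Call:
send_rows(targets=[{"x":3.0,"y":1.16,"z":1.5,"ax":0,"ay":0,"az":0,"gripper":-1},{"x":3.0,"y":1.16,"z":2,"ax":0,"ay":0,"az":0,"gripper":-1},{"x":3.0,"y":1.16,"z":2,"ax":0,"ay":0,"az":0,"gripper":-1},{"x":3.0,"y":1.16,"z":2,"ax":0,"ay":0,"az":0,"gripper":-1},{"x":0,"y":0,"z":2,"ax":0,"ay":0,"az":-2.7,"gripper":-1}])

```text
clock: 1.53
position: [497.5, -302.8, 135.4]
ee_rot: [0.723, -0.691, 0.0, 0.0]
contact_force: [-0.5, 0.3, 0.3]
gripper_width: 85.3
grasp_force: 0.0
```

Call:
send_rows(targets=[{"x":0,"y":0,"z":2,"ax":0,"ay":0,"az":0,"gripper":-1},{"x":0,"y":0,"z":0,"ax":0,"ay":0,"az":0,"gripper":-1},{"x":0,"y":0,"z":0,"ax":0,"ay":0,"az":0,"gripper":-1}])

```text
clock: 1.78
position: [498.8, -299.3, 115.6]
ee_rot: [0.724, -0.69, -0.001, 0.001]
contact_force: [0.1, -0.0, 0.3]
gripper_width: 85.4
grasp_force: 0.0
```

```bash
python3 look.py 3 wrist; python3 - <<'E'
from h import *
z=np.load("pics/wrist3.npz");m=dict(arm.camera_model("wrist"),cam_to_world=z["T"])
C=cloudw(z["d"].astype(float),m).reshape(-1,3)
q=C[(abs(C[:,0]-497)<35)&(abs(C[:,1]+230)<125)&(C[:,2]>52)&(C[:,2]<70)]
for lo in range(-335,-120,15):
    r=q[(q[:,1]>lo)&(q[:,1]<lo+15)]
    if len(r)>5:print(lo,len(r),r[:,0].min().round(1),r[:,0].max().round(1),np.median(r[:,0]).round(1),np.median(r[:,2]).round(1),r[:,1].min().round(1))
E
```

```text
1.78 [ 498.8 -299.3  115.6] [ 7.239e-01 -6.899e-01 -9.000e-04  6.000e-04] 85.36348554130859 0.0 [ 0.1 -0.   0.3]
-335 360 488.9 508.5 498.3 63.4 -325.7
-320 617 488.5 508.0 498.3 64.1 -320.0
-305 577 487.5 507.5 497.8 64.1 -304.9
-290 512 486.7 506.9 497.0 64.1 -290.0
-275 199 481.0 501.3 496.3 58.2 -272.8
-260 581 478.5 512.4 495.4 53.7 -260.0
-245 195 490.0 500.2 495.2 58.1 -244.9
-230 179 489.1 499.6 494.6 58.1 -229.9
-215 157 488.7 499.0 493.9 58.2 -215.0
-200 143 488.1 498.4 493.1 58.2 -199.8
-185 128 482.5 496.9 492.2 58.5 -184.9
-170 134 475.7 508.3 493.1 53.1 -169.9
```

View pics/wrist3.png

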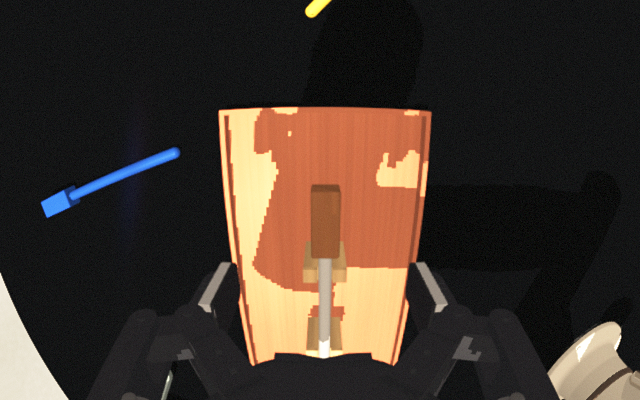

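Close crop confirms the choice: the brown block at (325,220) is centred between the fingers over the copper tray, while blue (110,185) and yellow (318,5) are off the tray. I descend and grip.

Call:
send_rows(targets=[{"x":0.2,"y":0.1,"z":2,"ax":0,"ay":0,"az":0,"gripper":-1},{"x":0,"y":0,"z":2,"ax":0,"ay":0,"az":0,"gripper":-1},{"x":0,"y":0,"z":2,"ax":0,"ay":0,"az":0,"gripper":-1},{"x":0,"y":0,"z":1.9,"ax":0,"ay":0,"az":0,"gripper":-1},{"x":0,"y":0,"z":0,"ax":0,"ay":0,"az":0,"gripper":-0.2}])

```text
clock: 2.25
position: [497.0, -300.8, 35.5]
ee_rot: [0.724, -0.69, -0.002, 0.001]
contact_force: [-1.0, -0.3, -0.4]
gripper_width: 75.3
grasp_force: 0.0
```

Call:
send_rows(targets=[{"x":0,"y":0,"z":0,"ax":0,"ay":0,"az":0,"gripper":0.3},{"x":0,"y":0,"z":0,"ax":0,"ay":0,"az":0,"gripper":1},{"x":0,"y":0,"z":0,"ax":0,"ay":0,"az":0,"gripper":1},{"x":0,"y":0,"z":0,"ax":0,"ay":0,"az":0,"gripper":1},{"x":0,"y":0,"z":0,"ax":0,"ay":0,"az":0,"gripper":1}])

```text
clock: 2.67
position: [498.5, -302.2, 38.8]
ee_rot: [0.724, -0.69, 0.001, -0.001]
contact_force: [-0.2, 0.6, 3.9]
gripper_width: 19.1
grasp_force: 60.9
```

Call:
send_rows(targets=[{"x":0,"y":0,"z":0,"ax":0,"ay":0,"az":0,"gripper":1},{"x":0,"y":0,"z":0,"ax":0,"ay":0,"az":0,"gripper":1},{"x":0,"y":0,"z":0,"ax":0,"ay":0,"az":0,"gripper":1}])

```text
clock: 2.92
position: [498.5, -302.2, 38.6]
ee_rot: [0.724, -0.69, 0.001, -0.0]
contact_force: [-0.6, 1.6, 6.1]
gripper_width: 18.7
grasp_force: 61.1
```

Gripped at 18.7 mm, 61 N. I lift, turn to the stand's yaw, and check the bar's tilt.

Call:
send_rows(targets=[{"x":0,"y":0,"z":-0.6,"ax":0,"ay":0,"az":0,"gripper":1},{"x":0,"y":0,"z":-1.2,"ax":0,"ay":0,"az":0,"gripper":1},{"x":0,"y":0,"z":-1.6,"ax":0,"ay":0,"az":0,"gripper":1},{"x":0,"y":0,"z":-1.6,"ax":0,"ay":0,"az":0,"gripper":1},{"x":0,"y":0,"z":-0.8,"ax":0,"ay":0,"az":1.5,"gripper":1}])

```text
clock: 3.33
position: [498.0, -302.3, 96.9]
ee_rot: [0.714, -0.7, 0.001, -0.0]
contact_force: [0.5, 0.3, -1.5]
gripper_width: 19.1
grasp_force: 60.2
```

Call:
send_rows(targets=[{"x":0,"y":0,"z":0,"ax":0,"ay":0,"az":2.5,"gripper":1},{"x":0,"y":0,"z":0,"ax":0,"ay":0,"az":2.5,"gripper":1},{"x":0,"y":0,"z":0,"ax":0,"ay":0,"az":0,"gripper":1},{"x":0,"y":0,"z":0,"ax":0,"ay":0,"az":0,"gripper":1}])

```text
clock: 3.67
position: [497.2, -301.9, 94.9]
ee_rot: [-0.684, 0.73, 0.001, -0.0]
contact_force: [-0.8, -0.3, -1.5]
gripper_width: 19.3
grasp_force: 60.2
```

```bash
cat > bar.py <<'E'
import sys
from h import *
# fit bar axis from wrist/scene/side depth in a corridor ahead of the TCP
s=arm.read_state();x0,y0,z0=s["position"]
for n in sys.argv[2:]:
    z=np.load(f"pics/{n}{sys.argv[1]}.npz");m=dict(arm.camera_model(n),cam_to_world=z["T"])
    C=(cloudw if n=="wrist" else cloud)(z["d"].astype(float),m).reshape(-1,3)
    q=C[(abs(C[:,0]-x0-(C[:,1]-y0)*0.066)<20)&(C[:,1]>y0+20)&(C[:,1]<y0+185)&(abs(C[:,2]-z0-19)<25)]
    if len(q)<20: print(n,"few",len(q)); continue
    dx=q[:,1]-y0;
    for lo in range(25,185,20):
        r=q[(dx>lo)&(dx<=lo+20)]
        if len(r)>4:print(n,lo,len(r),"x",r[:,0].min().round(1),r[:,0].max().round(1),np.median(r[:,0]).round(1),"ztop",np.percentile(r[:,2],[50,90]).round(1),"ymax",r[:,1].max().round(1))
E
python3 look.py 4 wrist scene side; python3 bar.py 4 wrist scene side
```

```text
3.67 [ 497.2 -301.9   94.9] [-6.836e-01  7.298e-01  5.000e-04 -2.000e-04] 19.334523389965803 60.17208695411682 [-0.8 -0.3 -1.5]
wrist 25 371 x 489.7 509.5 499.8 ztop [114.8 120. ] ymax -257.0
wrist 45 89 x 496.1 505.4 500.7 ztop [114.1 115.3] ymax -251.3
scene 25 13 x 497.9 510.7 506.6 ztop [112.4 118.7] ymax -257.3
scene 45 20 x 497.0 510.9 505.2 ztop [114.4 117.1] ymax -237.6
scene 65 18 x 501.9 509.7 506.7 ztop [115.2 118. ] ymax -217.7
scene 85 20 x 500.4 510.4 507.4 ztop [113.8 116.4] ymax -197.5
scene 105 17 x 504.3 513.2 509.4 ztop [116.1 118.1] ymax -178.1
scene 125 18 x 506.2 515.2 510.7 ztop [115. 117.] ymax -157.5
scene 145 17 x 507.9 514.8 510.6 ztop [113.5 117.9] ymax -137.0
scene 165 11 x 507.0 514.5 511.2 ztop [113.9 116.2] ymax -124.2
side 25 17 x 491.0 508.8 500.5 ztop [116.4 119.8] ymax -258.7
side 45 9 x 497.8 505.5 501.4 ztop [118.6 120.6] ymax -237.6
side 65 12 x 499.4 507.7 503.4 ztop [116.2 119.5] ymax -219.8
side 85 12 x 500.5 508.9 504.5 ztop [115.9 118.5] ymax -199.4
side 105 12 x 501.8 511.8 505.6 ztop [115.5 118.8] ymax -177.6
side 125 14 x 503.1 512.8 507.4 ztop [116.  119.3] ymax -157.3
side 145 9 x 504.3 512.1 508.5 ztop [117.3 118.6] ymax -138.2
side 165 11 x 506.3 513.7 509.9 ztop [118.1 119.8] ymax -128.5
```

View pics/side4.png

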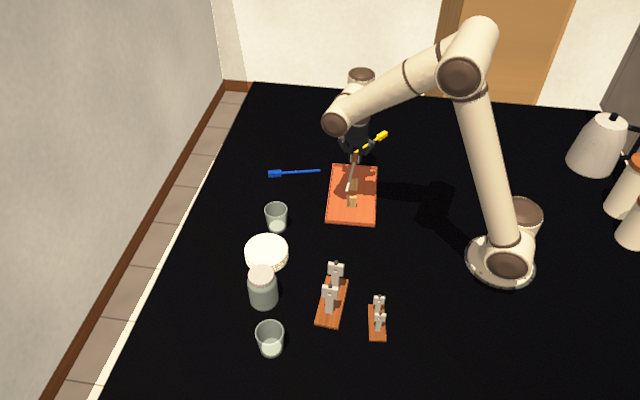

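The bar hangs level in the grip at yaw ≈ −3.7°, with its axis about 16.4 mm above the TCP. In the side view the rod runs from (358,158) to (349,200), clear of everything. I carry it along +y toward the near bracket.

Call:
send_rows(targets=[{"x":-1.6,"y":0.16,"z":0,"ax":0,"ay":0,"az":0,"gripper":1},{"x":-3,"y":0.3,"z":0,"ax":0,"ay":0,"az":0,"gripper":1},{"x":-3.2,"y":0.32,"z":0,"ax":0,"ay":0,"az":0,"gripper":1},{"x":-3.2,"y":0.32,"z":0,"ax":0,"ay":0,"az":0,"gripper":1},{"x":-3.2,"y":0.32,"z":0,"ax":0,"ay":0,"az":0,"gripper":1}])

```text
clock: 4.23
position: [492.5, -158.2, 95.1]
ee_rot: [-0.683, 0.73, 0.0, -0.0]
contact_force: [0.6, -0.2, -1.4]
gripper_width: 19.4
grasp_force: 60.2
```

Call:
send_rows(targets=[{"x":-3.2,"y":0.32,"z":0,"ax":0,"ay":0,"az":0,"gripper":1},{"x":-3.2,"y":0.32,"z":0,"ax":0,"ay":0,"az":0,"gripper":1},{"x":-3,"y":0.3,"z":0,"ax":0,"ay":0,"az":0,"gripper":1},{"x":-2,"y":0.17,"z":0,"ax":0,"ay":0,"az":0,"gripper":1},{"x":0,"y":0,"z":0,"ax":0,"ay":0,"az":0,"gripper":1}])

```text
clock: 4.65
position: [489.5, -42.0, 95.5]
ee_rot: [-0.685, 0.728, -0.0, 0.0]
contact_force: [1.1, -0.4, -0.7]
gripper_width: 18.8
grasp_force: 60.2
```

```bash
python3 look.py 5 wrist scene side; python3 bar.py 5 scene side; python3 - <<'E'
import cv2,numpy as np
a=np.load("pics/side5.npz")["p"][180:340,270:410];b=np.load("pics/scene5.npz")["p"][90:250,270:410]
o=np.hstack([cv2.resize(i,None,fx=2.8,fy=2.8,interpolation=cv2.INTER_CUBIC) for i in(a,b)]);cv2.imwrite("pics/c5.png",o[:,:,::-1])
E
```

```text
4.65 [489.5 -42.   95.5] [-6.851e-01  7.285e-01 -1.000e-04  3.000e-04] 18.84255139858626 60.18132448196411 [ 1.1 -0.4 -0.7]
scene 25 5 x 499.6 502.0 501.4 ztop [105.2 110.8] ymax -12.7
scene 45 11 x 492.5 501.0 497.9 ztop [114.  118.7] ymax 19.8
scene 65 14 x 490.7 503.0 497.7 ztop [114.1 118.7] ymax 37.8
scene 85 17 x 494.0 504.6 499.5 ztop [115.2 117.7] ymax 60.0
scene 105 14 x 496.8 505.1 501.7 ztop [116.8 118. ] ymax 78.7
scene 125 14 x 496.7 505.0 502.3 ztop [115.7 117.7] ymax 99.8
scene 145 14 x 494.9 507.1 504.6 ztop [116.4 118. ] ymax 118.1
scene 165 9 x 497.6 507.1 503.1 ztop [114.7 116.9] ymax 133.5
side 25 24 x 484.6 500.5 492.4 ztop [116.7 123. ] ymax -0.6
side 45 14 x 490.2 499.6 494.0 ztop [116.7 119.7] ymax 18.9
side 65 15 x 491.3 500.5 494.9 ztop [117.6 119.5] ymax 38.7
side 85 15 x 492.3 501.7 496.0 ztop [117.4 120.4] ymax 58.2
side 105 16 x 493.5 502.5 497.8 ztop [116.9 120.5] ymax 79.2
side 125 18 x 494.2 503.4 498.0 ztop [117.1 120. ] ymax 97.6
side 145 17 x 495.6 504.5 500.1 ztop [116.3 117.8] ymax 118.2
side 165 13 x 496.4 505.4 501.5 ztop [117.7 119.6] ymax 131.1
```

View pics/c5.png

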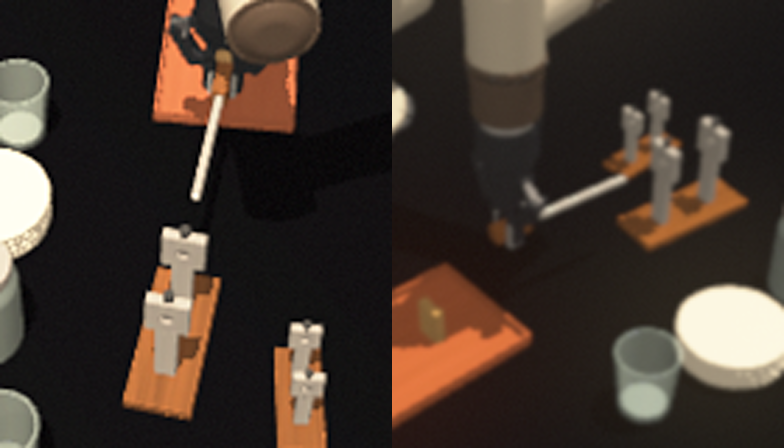

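Side crop: the rod tip at (196,195) points at the near bracket of the large stand (183,265), about 6 cm short. Now I fit brackets and rod in the same camera so that common calibration bias cancels.

```bash
cat > fit.py <<'E'
import sys
from h import *
from scipy.optimize import least_squares
N=int(sys.argv[1])
s=arm.read_state();X0,Y0,Z0=s["position"]
q=s["ee_rot"];yaw=2*(np.arctan2(abs(q[0]),abs(q[1]))-np.pi/4);print("clock",round(s["clock"],2),"TCP",s["position"].round(1),"yaw deg",np.degrees(yaw).round(2),"force",s["contact_force"].round(1))
for n in("side","scene"):
    m=arm.camera_model(n);T=np.array(m["cam_to_world"]);Pl=[];im=0
    for i in range(N):
        p,d=arm.get_image(n);Pl.append(d.astype(float));im=im+p.astype(float)/N
    d=np.median(Pl,0);C=cloud(d,m).reshape(-1,3);g=cv2.cvtColor(im.astype(np.uint8),cv2.COLOR_RGB2GRAY).astype(float)
    np.savez(f"pics/fit_{n}.npz",im=im,d=d)
    # plates / base
    b=C[(abs(C[:,0]-507)<50)&(abs(C[:,1]-236)<100)]
    for lo,hi,w in((9,16,"base"),):
        r=b[(b[:,2]>lo)&(b[:,2]<hi)];R=cv2.minAreaRect(np.ascontiguousarray(r[:,:2],dtype=np.float32));print(n,w,np.round(R[0],1),np.round(R[1],1),round(R[2],2))
    t=np.radians(-3.8);ex=np.array([np.cos(t),np.sin(t)]);ey=np.array([-np.sin(t),np.cos(t)])
    L=np.c_[(b[:,:2]-[507.5,237])@ex,(b[:,:2]-[507.5,237])@ey,b[:,2]]
    for yc,w in((-40,"near"),(40,"far")):
        r=L[(abs(L[:,1]-yc)<14)&(L[:,2]>95)&(L[:,2]<131)&(abs(L[:,0])<30)]
        tp=L[(abs(L[:,1]-yc)<9)&(L[:,2]>127)&(L[:,2]<137)&(abs(L[:,0])<30)]
        if len(r)>10: print(n,w,len(r),"x' ext",np.percentile(r[:,0],[3,97]).round(1),"mean",r[:,0].mean().round(1),"y' ext",np.percentile(r[:,1],[3,97]).round(1),"top z",np.median(tp[:,2]).round(1) if len(tp) else None)
    D=np.array([-np.sin(yaw),np.cos(yaw)]);E=np.array([np.cos(yaw),np.sin(yaw)])
    K=np.c_[(C[:,:2]-[X0,Y0])@E,(C[:,:2]-[X0,Y0])@D,C[:,2]]
    r=K[(K[:,1]>40)&(K[:,1]<170)&(abs(K[:,0])<15)&(abs(K[:,2]-Z0-18)<18)]
    A=np.c_[r[:,1],np.ones(len(r))]
    fx=np.linalg.lstsq(A,r[:,0],rcond=None)[0];fz=np.linalg.lstsq(A,r[:,2],rcond=None)[0]
    xt=fx@[175,1];tip=np.array([X0,Y0])+E*xt+D*175
    print(n,"rod n",len(r),"dx@0,175",(fx@[0,1]).round(1),xt.round(1),"z@25,175",(fz@[25,1]).round(1),(fz@[175,1]).round(1),"ymax",K[(abs(K[:,0])<12)&(abs(K[:,2]-Z0-18)<15)&(K[:,1]<200),1].max().round(1))
    tl=np.array([(tip-[507.5,237])@ex,(tip-[507.5,237])@ey]);print(n,"tip in stand frame(507.5,237,-3.8)",tl.round(1),"slope rel",np.degrees(np.arctan(fx[0])).round(2))
E
python3 fit.py 4
```

```text
clock 4.8 TCP [489.3 -44.9  95.3] yaw deg -3.75 force [-0.5 -0.5 -1. ]
side base [507.5 236.2] [170.9  70.2] 86.14
side near 132 x' ext [-21.6  21.4] mean -0.2 y' ext [-43.7 -34. ] top z 133.2
side far 128 x' ext [-21.9  21.5] mean 0.2 y' ext [37.9 45.9] top z 133.2
side rod n 107 dx@0,175 1.7 1.2 z@25,175 116.6 116.5 ymax 173.3
side tip in stand frame(507.5,237,-3.8) [   1.5 -107.5] slope rel -0.17
scene base [509.1 240.8] [172.9  72. ] 85.81
scene near 87 x' ext [-20.5  23.9] mean 4.5 y' ext [-42.9 -32. ] top z 132.2
scene far 85 x' ext [-18.   23.2] mean 5.0 y' ext [36.9 48.9] top z 132.9
scene rod n 89 dx@0,175 5.0 4.7 z@25,175 114.5 115.1 ymax 178.4
scene tip in stand frame(507.5,237,-3.8) [   5.1 -107.5] slope rel -0.08
```

The rod is ≈1.2 mm to the +x side and ≈1.3 mm high. I correct both, advance to ≈25 mm short, and hold.

Call:
send_rows(targets=[{"x":-1.2,"y":0.12,"z":0.13,"ax":0,"ay":0,"az":0,"gripper":1},{"x":-1.4,"y":0,"z":0,"ax":0,"ay":0,"az":0,"gripper":1},{"x":-0.9,"y":0,"z":0,"ax":0,"ay":0,"az":0,"gripper":1},{"x":0,"y":0,"z":0,"ax":0,"ay":0,"az":0,"gripper":1},{"x":0,"y":0,"z":0,"ax":0,"ay":0,"az":0,"gripper":1}])

```text
clock: 5.62
position: [490.6, -9.7, 94.0]
ee_rot: [-0.684, 0.73, -0.0, -0.0]
contact_force: [-1.1, -0.2, -1.9]
gripper_width: 18.8
grasp_force: 60.2
```

Call:
send_rows(targets=[{"x":0,"y":0,"z":0,"ax":0,"ay":0,"az":0,"gripper":1},{"x":0,"y":0,"z":0,"ax":0,"ay":0,"az":0,"gripper":1},{"x":0,"y":0,"z":0,"ax":0,"ay":0,"az":0,"gripper":1},{"x":0,"y":0,"z":0,"ax":0,"ay":0,"az":0,"gripper":1},{"x":0,"y":0,"z":0,"ax":0,"ay":0,"az":0,"gripper":1}])

```text
clock: 6.03
position: [490.5, -10.2, 94.0]
ee_rot: [-0.683, 0.73, -0.0, -0.0]
contact_force: [-0.2, -0.5, -1.6]
gripper_width: 19.1
grasp_force: 60.2
```

```bash
python3 fit.py 8; python3 - <<'E'
import cv2,numpy as np
a=np.load("pics/fit_side.npz")["im"][210:330,300:370];b=np.load("pics/fit_scene.npz")["im"][110:190,310:400]
o=np.hstack([cv2.resize(i,(370,580),interpolation=cv2.INTER_CUBIC) if 0 else cv2.resize(i,(h,560),interpolation=cv2.INTER_CUBIC) for i,h in((a,327),(b,470))]);cv2.imwrite("pics/c6.png",o[:,:,::-1])
E
```

```text
clock 6.03 TCP [490.5 -10.2  94. ] yaw deg -3.83 force [-0.2 -0.5 -1.6]
side base [507.4 236.7] [171.1  69.8] 86.12
side near 125 x' ext [-21.8  21.5] mean -0.4 y' ext [-43.7 -34.3] top z 132.9
side far 128 x' ext [-21.9  21.4] mean 0.1 y' ext [39.1 45.5] top z 132.9
side rod n 111 dx@0,175 1.0 1.0 z@25,175 115.7 115.2 ymax 174.0
side tip in stand frame(507.5,237,-3.8) [  0.5 -72.8] slope rel 0.0
scene base [508.9 240.9] [170.4  72.5] 86.06
scene near 87 x' ext [-19.7  23. ] mean 5.4 y' ext [-42.6 -31.5] top z 132.8
scene far 87 x' ext [-19.8  23.8] mean 4.9 y' ext [36.9 48.3] top z 133.0
scene rod n 87 dx@0,175 5.5 3.9 z@25,175 113.5 113.8 ymax 179.0
scene tip in stand frame(507.5,237,-3.8) [  3.4 -72.8] slope rel -0.54[ WARN:0@0.024] global loadsave.cpp:1063 imwrite_ Unsupported depth image for selected encoder is fallbacked to CV_8U.
```

View pics/c6.png

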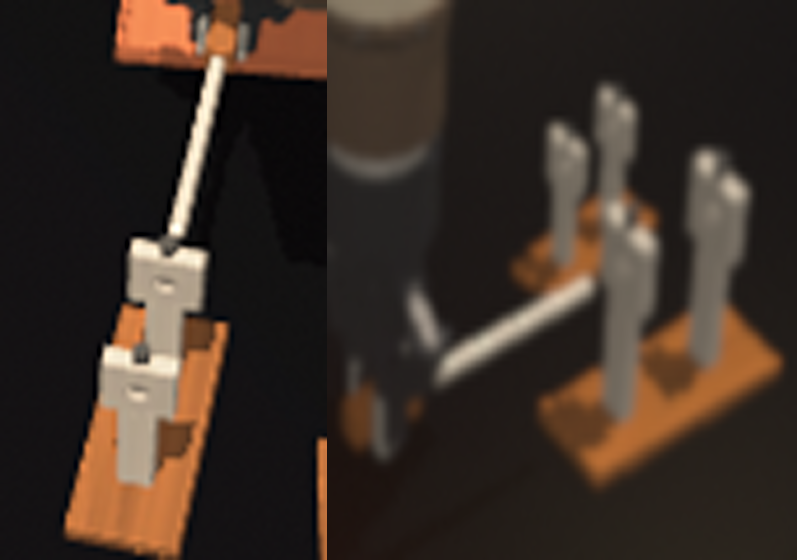

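Held in line: the rod tip meets the near bracket just below its set screw (side crop (172,235)), ≈27 mm short of the hole. Residual offset is ≈0.6 mm. Starting the insertion.

Call:
send_rows(targets=[{"x":-0.6,"y":0.05,"z":0,"ax":0,"ay":0,"az":0,"gripper":1},{"x":-0.7,"y":0,"z":0,"ax":0,"ay":0,"az":0,"gripper":1},{"x":-0.7,"y":0,"z":0,"ax":0,"ay":0,"az":0,"gripper":1},{"x":-0.7,"y":0,"z":0,"ax":0,"ay":0,"az":0,"gripper":1},{"x":-0.6,"y":0,"z":0,"ax":0,"ay":0,"az":0,"gripper":1}])

```text
clock: 7.25
position: [492.4, 24.1, 94.1]
ee_rot: [-0.684, 0.73, -0.0, 0.0]
contact_force: [-0.2, -0.8, -0.4]
gripper_width: 18.9
grasp_force: 60.2
```

Call:
send_rows(targets=[{"x":-0.6,"y":0,"z":0,"ax":0,"ay":0,"az":0,"gripper":1},{"x":-0.6,"y":0,"z":0,"ax":0,"ay":0,"az":0,"gripper":1},{"x":-0.6,"y":0,"z":0,"ax":0,"ay":0,"az":0,"gripper":1},{"x":0,"y":0,"z":0,"ax":0,"ay":0,"az":0,"gripper":1},{"x":0,"y":0,"z":0,"ax":0,"ay":0,"az":0,"gripper":1}])

```text
clock: 7.67
position: [493.4, 41.4, 94.0]
ee_rot: [-0.684, 0.73, 0.0, -0.0]
contact_force: [-0.0, 0.3, -0.3]
gripper_width: 18.9
grasp_force: 60.2
```

```bash
python3 fit.py 4 2>/dev/null; python3 - <<'E'
from h import *
s=arm.read_state();print(s["contact_force"].round(2),s["wrist_torque"].round(2),s["position"].round(1),s["ee_rot"].round(4))
E
```

```text
clock 7.67 TCP [493.4  41.4  94. ] yaw deg -3.76 force [-0.   0.3 -0.3]
side base [507.4 236.3] [171.4  70.3] 85.88
side near 123 x' ext [-21.8  21.7] mean -0.6 y' ext [-37.4 -31.4] top z 133.2
side far 129 x' ext [-21.9  21.5] mean -0.6 y' ext [39.2 45.8] top z 132.5
side rod n 157 dx@0,175 2.2 -0.2 z@25,175 116.5 113.0 ymax 174.4
side tip in stand frame(507.5,237,-3.8) [ -1.4 -21.1] slope rel -0.79
scene base [509.3 240.4] [170.3  71.3] 85.45
scene near 86 x' ext [-20.2  23.4] mean 6.4 y' ext [-51.1 -31.6] top z 132.8
scene far 89 x' ext [-20.2  22.9] mean 5.5 y' ext [36. 49.] top z 132.3
scene rod n 103 dx@0,175 8.1 1.9 z@25,175 112.7 115.2 ymax 158.0
scene tip in stand frame(507.5,237,-3.8) [  0.7 -21.1] slope rel -2.03
[-0.14  0.01 -0.67] [-0.12  0.   -0.02] [493.4  40.8  94. ] [-0.6831  0.7303  0.     -0.    ]
```

Through the near bracket with almost no force. Continuing.

Call:
send_rows(targets=[{"x":-0.7,"y":0,"z":0,"ax":0,"ay":0,"az":0,"gripper":1},{"x":-0.8,"y":0,"z":0,"ax":0,"ay":0,"az":0,"gripper":1},{"x":-0.8,"y":0,"z":0,"ax":0,"ay":0,"az":0,"gripper":1},{"x":-0.7,"y":0,"z":0,"ax":0,"ay":0,"az":0,"gripper":1},{"x":-0.6,"y":0,"z":0,"ax":0,"ay":0,"az":0,"gripper":1}])

```text
clock: 8.48
position: [495.9, 78.1, 94.0]
ee_rot: [-0.684, 0.73, -0.0, 0.0]
contact_force: [-0.1, -0.7, -2.5]
gripper_width: 19.2
grasp_force: 60.2
```

Call:
send_rows(targets=[{"x":-0.6,"y":0,"z":0,"ax":0,"ay":0,"az":0,"gripper":1},{"x":-0.6,"y":0,"z":0,"ax":0,"ay":0,"az":0,"gripper":1},{"x":-0.6,"y":0,"z":0,"ax":0,"ay":0,"az":0,"gripper":1},{"x":-0.6,"y":0,"z":0,"ax":0,"ay":0,"az":0,"gripper":1},{"x":-0.6,"y":0,"z":0,"ax":0,"ay":0,"az":0,"gripper":1}])

```text
clock: 8.9
position: [497.8, 107.4, 94.0]
ee_rot: [-0.683, 0.73, 0.0, -0.0]
contact_force: [-0.6, 0.2, -1.1]
gripper_width: 18.9
grasp_force: 60.2
```

Call:
send_rows(targets=[{"x":-0.7,"y":0,"z":0,"ax":0,"ay":0,"az":0,"gripper":1},{"x":-0.7,"y":0,"z":0,"ax":0,"ay":0,"az":0,"gripper":1},{"x":-0.7,"y":0,"z":0,"ax":0,"ay":0,"az":0,"gripper":1},{"x":-0.7,"y":0,"z":0,"ax":0,"ay":0,"az":0,"gripper":1},{"x":-0.7,"y":0,"z":0,"ax":0,"ay":0,"az":0,"gripper":1}])

```text
clock: 9.32
position: [500.1, 142.5, 94.0]
ee_rot: [-0.683, 0.73, 0.0, -0.0]
contact_force: [0.2, -0.1, -0.3]
gripper_width: 18.8
grasp_force: 60.2
```

Call:
send_rows(targets=[{"x":-0.5,"y":0,"z":0,"ax":0,"ay":0,"az":0,"gripper":1},{"x":-0.3,"y":0,"z":0,"ax":0,"ay":0,"az":0,"gripper":1},{"x":0,"y":0,"z":0,"ax":0,"ay":0,"az":0,"gripper":1},{"x":0,"y":0,"z":0,"ax":0,"ay":0,"az":0,"gripper":1},{"x":0,"y":0,"z":0,"ax":0,"ay":0,"az":0,"gripper":1}])

```text
clock: 9.73
position: [500.5, 149.6, 94.0]
ee_rot: [-0.683, 0.73, 0.0, -0.0]
contact_force: [0.5, 0.3, -1.8]
gripper_width: 19.2
grasp_force: 60.2
```

```bash
python3 look.py 7 side scene; python3 - <<'E'
from h import *
s=arm.read_state();print(s["contact_force"].round(2),s["wrist_torque"].round(2))
for n in("side","scene"):
    z=np.load(f"pics/{n}7.npz");C=cloud(z["d"].astype(float),arm.camera_model(n)).reshape(-1,3)
    t=np.radians(-3.8);ex=np.array([np.cos(t),np.sin(t)]);ey=np.array([-np.sin(t),np.cos(t)])
    L=np.c_[(C[:,:2]-[507.5,236.6])@ex,(C[:,:2]-[507.5,236.6])@ey,C[:,2]]
    r=L[(abs(L[:,0])<12)&(L[:,1]>52)&(L[:,1]<130)&(abs(L[:,2]-110)<15)]
    if len(r):print(n,len(r),r[:,1].max(),np.median(r,0))
a=np.load("pics/side7.npz")["p"][210:340,290:390];b=np.load("pics/scene7.npz")["p"][90:220,310:410]
o=np.hstack([cv2.resize(i,(400,520),interpolation=cv2.INTER_CUBIC) for i in(a,b)]);cv2.imwrite("pics/c7.png",o[:,:,::-1])
E
```

```text
9.73 [500.5 149.6  94. ] [-6.832e-01  7.302e-01  0.000e+00 -2.000e-04] 19.22744025183956 60.16273498535156 [ 0.5  0.3 -1.8]
[ 0.19  0.2  -0.8 ] [-0.14 -0.   -0.01]
side 42 88.53774337899947 [ -0.78899315  72.1914828  114.7229568 ]
scene 12 89.77134155979942 [  2.89074836  78.54312102 113.46844679]
```

View pics/c7.png

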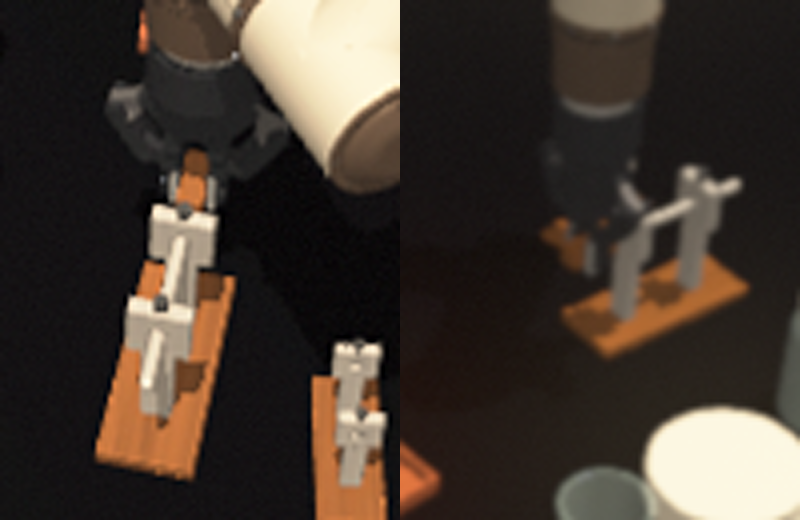

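The bar passes through both brackets. Its tip shows at side (148,385) and scene (738,185), about 42 mm beyond the far bracket, with forces near zero. Handing in.

```bash
python3 -c "
from bench import arm
print(arm.job_done())"
```

```text
the job is handed in; nothing more can be done
None
```

I handed the job in with the bar still gripped (about 60 N) and steady through both brackets, its tip about 42 mm beyond the far one and wrist force near zero; the judge returned no verdict.

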